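# Pick up and crimp a badge with the hand badge press

### The job

Make the next badge with the hand press: push the large press head straight down to the stop in the sprung pick-up die where it is standing, so that it takes up the picture and shell, then lift it right out and set it upright into the ring of the open die of the same size, the one with the tin back lying in it. Push it down there against the spring until it stops, and finish while still holding it fully down so that the crimp sets. Leave the small die with its small head, and the other things on the table, where they are.

Things in the scene. Friction and masses are not known exactly. Their poses are not given: they have to be found in the camera images.
- press_head_grip (a point): The large press head, a loose turned steel tool with a round black plastic handle, 92 mm high, 0.3 to 0.46 kg, standing upright in the pick-up die at the start. This point is on its axis, at the middle of the handle, 66 mm above its underside; z up. The handle is straight and 40 mm in diameter from 50 to 82 mm above the underside; gripped there the head can be carried and pressed.
- press_head: The same head, round about its axis; origin at the centre of the underside of its nose, z up. Heights above that: nose 44 mm in diameter, 0 to 10 mm; flange 68 mm in diameter, 10 to 19 mm; steel neck narrowing from 52 to 25 mm in diameter, 19 to 44 mm; handle above.
- pickup_die: Round steel die fixed to the table, holding the large head. Origin: centre of its underside, z up. Base 92 mm in diameter, 14 mm high; fixed anvil 41 mm in diameter, top at 20 mm; round it a sprung ring, 78 mm outside, bore 48 mm widening to 53 at the mouth, top at 40 mm when up. The head's flange rests on the ring with its underside at 30 mm; pushed down 10 mm the nose meets the anvil: the stop.
- pickup_ring (a joint): Downward travel of the pick-up die's ring in m: 0 up, 0.010 with the press head at its stop. The spring pushes up with 9 N at 0 and 15 N at 0.010; the head's weight alone does not move it.
- crimp_die: The crimping die, open, fixed to the table, the same in sizes, ring, spring and stop as the pick-up die; a flat tin badge back 41 mm in diameter lies on its anvil, its top at 20 mm. Origin: centre of its underside, z up. The ring's mouth is at 40 mm; the head rests in it with its underside at 30 mm, and at the stop at 20 mm.
- crimp_ring (a joint): Downward travel of the crimping die's ring in m: 0 up, 0.010 when the press head is at its stop; same spring.
- small_die: A smaller die of the same form for small badges, 64 mm in diameter at the base and 28 mm high, open and empty, fixed to the table; not to be used. Origin at the centre of its underside.
- small_ring (a joint): Downward travel of the small die's ring in m, 0 up.
- small_head: The press head of the small die, same form, 64 mm high, 48 mm over the flange, standing loose on the table towards the far side; leave it. Origin at its underside.
- badge_a: A finished round badge 44 mm in diameter, 7 mm thick, lying on the table between the dies on the robot's right; leave it.
- badge_b: Another finished badge, the same size, lying nearer the robot; leave it.
- tub: A small clear open tub with steel badge pins in it, 58 mm in diameter and 42 mm high, standing between the dies on the robot's left; leave it. Origin at its underside.
- scissors: Paper scissors 160 mm long lying on the table near the robot, 8 mm thick; leave them. Origin at the pivot.
- glue_stick: A glue stick 28 mm in diameter and 88 mm high, standing towards the far side; leave it. Origin at its underside.
- pen_pot: A dark metal pot of pens, 76 mm in diameter, pens up to 170 mm high, standing at the far right; leave it. Origin at its underside.

How it is judged (in metres and radians):
On the way, in this order (a step that is already met when the one before it is completed fails the run):
1. the press head is pushed down to the stop in the pick-up die (value of joint pickup_ring above 0.0085 m and horizontal distance between press_head and pickup_die below 0.005 m), for 0.1 s.
2. the press head is lifted right out of the pick-up die and its ring is up again (z of press_head in the frame of pickup_die above 0.045 m and value of joint pickup_ring below 0.002 m), for 0.05 s.
At the end, for the whole second after the job is handed in: The large press head is upright (4 degrees) and centred (5 mm) in the crimping die, still, held by the robot (over 4 N) at its stop: ring at least 8.5 of its 10 mm down, the head's underside within 1.5 mm of the stop; the other two rings are up (value of joint crimp_ring above 0.0085 m and z of press_head in the frame of crimp_die below 0.0215 m and horizontal distance between press_head and crimp_die below 0.005 m and angle between press_head's own z axis and vertical below 0.07 rad and linear speed of press_head below 0.02 m/s and contact force between any of the fingers, the arm and press_head above 4 N and value of joint each of pickup_ring, small_ring below 0.002 m); the arm keeps its last pose, push and grip.
It fails at once if the press head topples (angle between press_head's own z axis and vertical above 0.6 rad).
It fails at once if the small die is pressed (value of joint small_ring above 0.004 m).
It fails at once if another thing on the table is shifted by more than 30 mm (distance of any of small_head, badge_a, badge_b, tub, scissors, glue_stick, pen_pot from where it was at the start of the episode above 0.03 m).
It also fails if it takes over 48 s, if anything falls off the work surface, if the arm or the gripper's body presses on something with over 40 N, if the wrist force passes 120 N, or if a joint passes its speed limit or range.

### The arm

A 6-joint arm with a two-finger parallel gripper is mounted at the origin on the work surface. World frame = base frame: x ahead of the robot, y to its left, z up, the work surface at z = 0. Lengths are in mm, angles in rad, forces in N, time in s.
With the tool pointing down it reaches from about 350 to 975 mm from the base axis. Payload 7.1 kg.
Tool frame: the origin (TCP) lies at the very end of the fingers, on their centre line; the grasp point (between the pads) lies 19 mm behind it; y points along the fingers, x is the direction in which the jaws open and shut, and the axes are right-handed (so a half turn about y gives the same grasp; the last joint's range is limited). The gripper opens to 88 mm and grips with 3 to 60 N. Pads are 20 mm wide; open, the fingers measure 115 mm over their backs; the gripper's body (75 mm by 178 mm) begins 61 mm behind the grasp point.
Start: joints at [1.286, 0.423, 1.63, -0, 1.089, -0.019], TCP at [164.144, 603.043, 222.675] pointing down, gripper open.
Joint ranges: [-3, 3], [-0.9, 2.11], [0.09, 2.58], [-1.31, 4.45], [0.11, 2.69], [-2.54, 2.54]. Speed limits (rad/s): [2.39, 2.39, 3.01, 3.14, 3.14, 3.14].

### API

Orientations are given as a rotation vector (axis times angle).
In Python, from workcell import ctrl gives the robot as it stands. The module is installed in compiled form; this text tells all that it offers.
- The arm moves only by the tool jog_arm, never from a script. Its argument "steps" is a list of rows, each an object with "turn": the turn, a rotation vector about the world's x, y, z scaled (see below), a list of three; "dp": the shift along the world's x, y, z scaled (see below), a list of three; "claw": the opening, from 0 (shut) to 1 (fully open). In form: [{"turn": [wx, wy, wz], "dp": [x, y, z], "claw": claw}, ...]. A call has 1 to 12 rows; each row is the pose to reach, as a shift and turn from the pose measured when the call began, turning the shorter way round; what a row does not reach only later rows make up. The controller multiplies each number of a shift by 80 mm and each number of a turn by pi rad. A row lasts 1/12 s, in which the tool goes at most 41.7 mm and 7.16 degrees, less where a joint would pass 70% of its speed; a pose out of reach is approached as far as the arm can. A call with a number of a shift or a turn outside -1 to 1 is refused whole. A call with a gripper value outside its range is refused whole. The fingers move at their own pace and stop on an object; the grip force is fixed at half the most. Time passes only in rows, so rows that repeat a pose let the fingers close. It gives the time, the measured TCP pose, the force and the opening at its end, in the units of the state.
- ctrl.get_obs(): the state, without advancing time (a new reading comes with each control period).
- ctrl.get_image(name): name is "side" or "top" or "wrist"; returns a dict with "img" (480x640x3 uint8, red, green, blue), "range_z" (480x640 float32, mm along the optical axis (not along the pixel's ray), 0 where there is no reading), "fovy" (degrees; the focal length in pixels is half the picture's height over the tangent of half this angle, whatever the lens; pixels are square), "cx", "cy" (the principal point, pixels), "dist_coeffs" ([k1, k2, p1, p2, k3] as OpenCV has them; the pictures are not rectified), "camera_from_world" (4x4, takes a point from world to camera coordinates); the wrist camera has in their place "hand_eye" (4x4, takes a point from camera to tool coordinates, whose origin is the TCP and whose axes are the tool frame's). Camera axes: x right, y down, z forward; pixel columns grow to the right and rows downward; lengths in mm; the calibration is good to about 2 mm. A picture is of the moment at which its call begins: read the wrist's pose just before it.
- ctrl.close_job(): hands the job in, once; it reports no verdict.
The state is a dict: "t": time; "qpos": joint angles; "qvel": joint speeds; "joint_torque": joint torques, N m; "ee_pos": TCP position; "orientation": TCP orientation; "ft_force": force on the tool from outside, world axes, zero at the start; "moment": the same for the moment, N m; "width": finger opening in mm.
Only numpy, scipy, OpenCV 4.12 (cv2) and the standard library are available. Lean on these libraries where they do the work, as an engineer would, in place of code of your own. Each camera call takes 0.05 s, during which the arm holds its last target.

## Working session

There is one attempt and no reset: what is moved stays moved. The work goes in short steps, Python scripts to look and compute and a tool call to move; the robot and the scene stay as the last step left them, time stands still between calls to the robot, and variables do not carry over. Pictures are saved under pics/ and viewed, and the job is handed in when it is done.

Besides the shell and the picture viewer there is one more tool, called after "Emit:" by a JSON object that holds its "api" and its "payload". jog_arm: Moves the arm, as the interface text tells. Its arguments: {"type":"object","properties":{"steps":{"type":"array","items":{"type":"object","properties":{"turn":{"type":"array","items":{"type":"number"}},"dp":{"type":"array","items":{"type":"number"}},"claw":{"type":"number"}}}}},"required":["steps"]}

```bash
mkdir -p pics; cat > h.py <<'E'
from workcell import ctrl
import numpy as np, cv2
np.set_printoptions(precision=4,suppress=True)
def K(d):
    f=240/np.tan(np.radians(d["fovy"])/2); return np.array([[f,0,d["cx"]],[0,f,d["cy"]],[0,0,1]])
def cloud(d):
    v,u=np.mgrid[0:480,0:640]; p=np.stack([u,v],-1).reshape(-1,1,2).astype(np.float64)
    n=cv2.undistortPoints(p,K(d),np.array(d["dist_coeffs"])).reshape(480,640,2)
    z=d["range_z"]; P=np.stack([n[...,0]*z,n[...,1]*z,z,np.ones_like(z)],-1)
    W=P@np.linalg.inv(d["camera_from_world"]).T
    W=W[...,:3]; W[z<=0]=np.nan; return W
def save(d,n): cv2.imwrite("pics/"+n,d["img"][:,:,::-1])
E
python3 - <<'E'
from h import *
import pickle
o=ctrl.get_obs(); print(o)
for n in("top","side"):
    d=ctrl.get_image(n); save(d,n+"0.png"); pickle.dump(d,open(n+"0.pkl","wb"))
    print(n,d["fovy"],d["cx"],d["cy"],d["dist_coeffs"],d["camera_from_world"])
E
```

```text
{'t': 0.0, 'qpos': array([ 1.286 ,  0.4238,  1.6307, -0.    ,  1.0886, -0.019 ]), 'qvel': array([ 0.0003, -0.0001, -0.0017,  0.0001, -0.0002,  0.0003]), 'joint_torque': array([  0.0014, -54.4635, -27.3659,   0.0643,   0.0228,  -0.0001]), 'ee_pos': array([163.9725, 602.5229, 221.9191]), 'orientation': array([-1.3242, -1.0103,  1.0124]), 'ft_force': array([ 0.1509, -0.2409,  0.3467]), 'moment': array([-0.0074,  0.006 , -0.0062]), 'width': 87.49107618868464}
top 52.802196474363825 315.084617484887 233.78451716866414 [-0.037  0.     0.     0.     0.   ] [[ -0.0275  -0.9996  -0.0073  -7.3576]
 [ -0.9812   0.0284  -0.1907 590.3471]
 [  0.1908   0.0019  -0.9816 851.5225]
 [  0.       0.       0.       1.    ]]
side 56.037236578083466 319.0676931968588 239.9731957219662 [0.0401 0.     0.     0.     0.    ] [[ -0.9936  -0.1132   0.0047 556.6245]
 [ -0.0796   0.6673  -0.7405 101.7228]
 [  0.0807  -0.7361  -0.672  774.6886]
 [  0.       0.       0.       1.    ]]
```

View pics/top0.png

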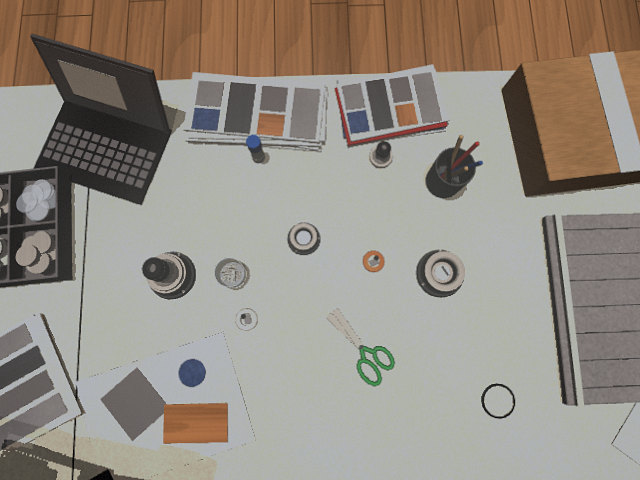

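View pics/side0.png

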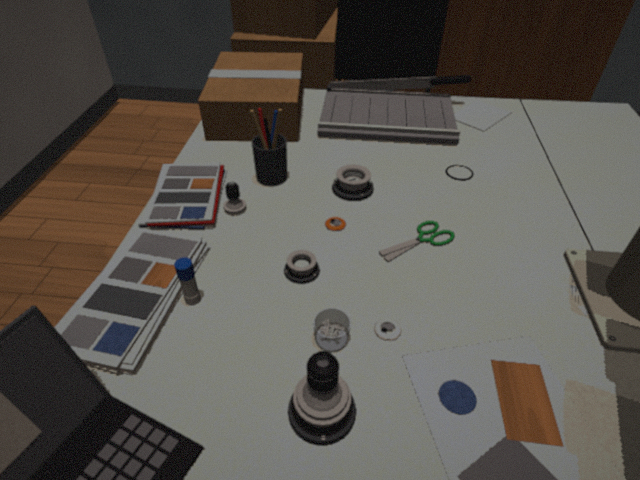

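The top view shows the large head's handle at about (157,268) in the pick-up die (170,275). The open crimp die is at (441,272), the small die at (304,238) and the tub at (232,273). The side view agrees. Next I'll measure both dies from the depth clouds.

```bash
python3 - <<'E'
from h import *
import pickle
from scipy.optimize import least_squares
def circ(P,r=None):
    c0=P.mean(0)
    if r is None:
        s=least_squares(lambda x:np.hypot(P[:,0]-x[0],P[:,1]-x[1])-x[2],[*c0,30],loss='soft_l1')
    else: s=least_squares(lambda x:np.hypot(P[:,0]-x[0],P[:,1]-x[1])-r,c0,loss='soft_l1')
    return s.x
W={}
for n in("top","side"):
    d=pickle.load(open(n+"0.pkl","rb")); W[n]=cloud(d)
    t=W[n]
    m=(t[...,2]<5)&(t[...,2]>-10)&(abs(t[...,0]-450)<150)&(abs(t[...,1])<300); print(n,"table z",np.median(t[...,2][m]),m.sum())
print(W["top"][275,170],W["top"][268,157],W["top"][272,441],W["top"][258,441])
print(W["side"][360,322],W["side"][183,352])
seeds={"pick":W["top"][268,157][:2],"crimp":W["top"][272,441][:2]}
for n in W:
  t=W[n].reshape(-1,3); t=t[np.isfinite(t).all(1)]
  for k,s in seeds.items():
    q=t[np.hypot(*(t[:,:2]-s).T)<70]
    print(n,k,np.histogram(q[:,2],bins=np.arange(-5,135,5))[0])
    # ring/flange plane outline via convex hull
    for lo,hi,r in((10,17.5,46),(36,44,39),(45,53,34),(82,110,20),(118,126,None)):
        b=q[(q[:,2]>lo)&(q[:,2]<hi)]
        if len(b)<30: continue
        xy=b[:,:2].astype(np.float32)
        c,R=cv2.minEnclosingCircle(xy)
        print("  z",lo,hi,len(b),"mean",xy.mean(0),"zmed",np.median(b[:,2]),"MEC",np.array(c),R,"fit",circ(xy,r))
E
```

```text
top table z -0.06605925821230585 42956
side table z -1.175821416030999 41654
[519.1564 246.2921  61.4254] [524.8896 250.7146 122.0542] [ 515.0669 -264.781    19.243 ] [ 539.8301 -262.1484   37.3694]
[528.3441 252.2656 107.4686] [ 516.1291 -229.5009   38.6019]
top pick [ 999 1256  114  152   17    0    5    4  105  112  275  178  102   47
    1    0    0   24   17   22   20   21   59   88  157  125    0]
  z 10 17.5 168 mean [517.2802 242.1044] zmed 12.61517664135323 MEC [525.8227 260.7098] 45.923362731933594 fit [527.7498 263.9829]
  z 36 44 209 mean [521.9181 247.6346] zmed 40.0534832985029 MEC [526.5197 261.3861] 38.437320709228516 fit [527.6889 265.0107]
  z 45 53 406 mean [521.7233 251.672 ] zmed 48.95652245593561 MEC [525.9706 261.4276] 34.330909729003906 fit [528.2378 266.3558]
  z 82 110 160 mean [522.6779 252.0251] zmed 99.51077362284758 MEC [525.897  261.6505] 20.65033721923828 fit [526.4648 261.7589]
  z 118 126 217 mean [526.1354 260.7086] zmed 120.33669423182778 MEC [525.7141 260.8596] 17.9737606048584 fit [526.5204 261.8707  12.9683]
top crimp [1261 1226  101  165  212  
[... 886 characters left out ...]
2825927734 fit [527.1537 255.8702]
  z 82 110 513 mean [525.515  271.9751] zmed 100.26764233951542 MEC [525.756  263.3386] 20.247093200683594 fit [526.3709 261.603 ]
  z 118 126 293 mean [526.1901 263.8586] zmed 119.36154266623026 MEC [526.7341 263.1641] 16.956012725830078 fit [526.325  262.1506  11.8888]
side crimp [670 461  95 123 119  61  47  95 321  37   0   0   0   0   0   0   0   0
   0   0   0   0   0   0   0   0   0]
  z 10 17.5 160 mean [ 514.5963 -251.3181] zmed 12.324269612533158 MEC [ 514.4352 -264.2212] 45.15217208862305 fit [ 514.2689 -269.0693]
  z 36 44 327 mean [ 514.5029 -266.0992] zmed 38.65627779385784 MEC [ 517.1396 -266.1593] 40.276756286621094 fit [ 515.8134 -265.5229]
```

```bash
python3 - <<'E'
from h import *
from scipy.spatial.transform import Rotation as R
o=ctrl.get_obs(); M=R.from_rotvec(o["orientation"]).as_matrix(); print(M)
d=ctrl.get_image("wrist"); save(d,"w0.png"); print(d["hand_eye"],d["fovy"],d["dist_coeffs"])
p=o["ee_pos"]; print(p)
print("dp to above pick z180:",(np.array([526.3,262,180])-p)/80)
print("jaw az deg",np.degrees(np.arctan2(M[1,0],M[0,0])))
E
```

```text
[[ 0.2627 -0.0003 -0.9649]
 [ 0.9649 -0.0013  0.2627]
 [-0.0014 -1.     -0.    ]]
[[   1.       -0.0001   -0.0002    0.7411]
 [   0.0001   -0.2439    0.9698 -162.8306]
 [  -0.0002   -0.9698   -0.2439   66.5623]
 [   0.        0.        0.        1.    ]] 58.60138845102139 [-0.0312  0.      0.      0.      0.    ]
[164.0331 602.5774 221.9917]
dp to above pick z180: [ 4.5283 -4.2572 -0.5249]
jaw az deg 74.77009938938765
```

View pics/w0.png

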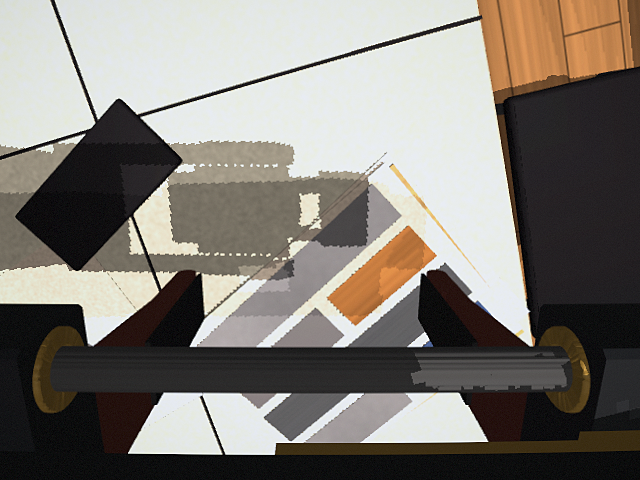

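The wrist view shows the open fingers at about x=200 and x=430, with papers below and clear space under the tool. The jaw axis is at 75° azimuth and can stay there for the whole job. I'm moving over to the head now.

Emit:
{"api": "jog_arm", "payload": {"steps": [{"turn": [0, 0, 0], "dp": [0.4, -0.37, 0], "claw": 1}, {"turn": [0, 0, 0], "dp": [0.8, -0.74, 0], "claw": 1}, {"turn": [0, 0, 0], "dp": [1, -0.94, 0], "claw": 1}, {"turn": [0, 0, 0], "dp": [1, -0.94, 0], "claw": 1}]}}

```text
t: 0.48
ee_pos: [246.5, 524.1, 221.6]
orientation: [-1.327, -1.007, 1.011]
ft_force: [0.2, 0.5, -0.9]
width: 87.8
```

Emit:
{"api": "jog_arm", "payload": {"steps": [{"turn": [0, 0, 0], "dp": [0.4, -0.37, 0], "claw": 1}, {"turn": [0, 0, 0], "dp": [0.8, -0.74, 0], "claw": 1}, {"turn": [0, 0, 0], "dp": [1, -0.94, 0], "claw": 1}, {"turn": [0, 0, 0], "dp": [1, -0.94, 0], "claw": 1}]}}

```text
t: 0.82
ee_pos: [329.1, 446.0, 221.5]
orientation: [-1.33, -1.005, 1.009]
ft_force: [-0.4, -0.7, 0.2]
width: 87.9
```

Emit:
{"api": "jog_arm", "payload": {"steps": [{"turn": [0, 0, 0], "dp": [0.4, -0.37, 0], "claw": 1}, {"turn": [0, 0, 0], "dp": [0.8, -0.74, 0], "claw": 1}, {"turn": [0, 0, 0], "dp": [1, -0.94, 0], "claw": 1}, {"turn": [0, 0, 0], "dp": [1, -0.94, 0], "claw": 1}]}}

```text
t: 1.15
ee_pos: [411.8, 368.7, 221.5]
orientation: [-1.332, -1.003, 1.007]
ft_force: [-0.2, -0.0, -1.3]
width: 87.5
```

Emit:
{"api": "jog_arm", "payload": {"steps": [{"turn": [0, 0, 0], "dp": [0.35, -0.33, 0], "claw": 1}, {"turn": [0, 0, 0], "dp": [0.7, -0.65, 0], "claw": 1}, {"turn": [0, 0, 0], "dp": [0.7, -0.65, 0], "claw": 1}, {"turn": [0, 0, 0], "dp": [0.7, -0.65, 0], "claw": 1}]}}

```text
t: 1.48
ee_pos: [468.2, 316.7, 221.3]
orientation: [-1.332, -1.001, 1.005]
ft_force: [-0.0, -0.2, -0.3]
width: 87.7
```

```bash
cat >> h.py <<'E'
from scipy.spatial.transform import Rotation as R
def wrist(name):
    o=ctrl.get_obs(); d=ctrl.get_image("wrist"); save(d,name)
    T=np.eye(4); T[:3,:3]=R.from_rotvec(o["orientation"]).as_matrix(); T[:3,3]=o["ee_pos"]
    d["camera_from_world"]=np.linalg.inv(T@d["hand_eye"]); return o,d,cloud(d)
E
python3 - <<'E'
from h import *
o,d,W=wrist("w1.png"); print(o["ee_pos"],o["width"])
t=W.reshape(-1,3); t=t[np.isfinite(t).all(1)]
q=t[np.hypot(*(t[:,:2]-[526.3,262]).T)<60]
for lo,hi in((10,17.5),(36,44),(45,53),(82,112),(118,126)):
    b=q[(q[:,2]>lo)&(q[:,2]<hi)]
    if len(b)<30: continue
    c,r=cv2.minEnclosingCircle(b[:,:2].astype(np.float32)); print(lo,len(b),np.median(b[:,2]),c,r)
E
```

```text
[468.1765 316.7458 221.2945] 87.68474437075501
10 836 12.891176859091189 (525.201904296875, 261.82232666015625) 45.70097351074219
36 908 40.78454862009272 (525.524169921875, 261.71868896484375) 38.20967483520508
45 1750 49.826612387095025 (525.452880859375, 261.7415466308594) 33.74545669555664
82 1203 104.39057090730762 (523.9884033203125, 262.6653747558594) 20.280122756958008
118 1115 120.7753628363161 (524.5130004882812, 262.2774353027344) 17.19960594177246
```

View pics/w1.png

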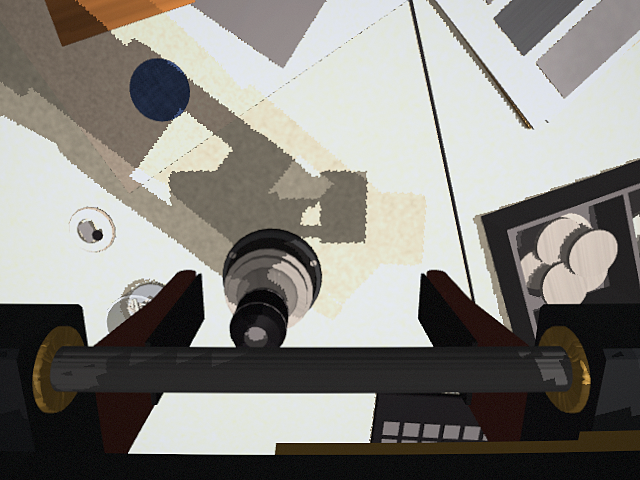

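The wrist view shows the head between the fingers' lines, handle top at (258,330), with clear space around it. Its estimate of (525.3, 262) agrees with the fixed cameras. I'm moving above it and then descending.

Emit:
{"api": "jog_arm", "payload": {"steps": [{"turn": [0, 0, 0], "dp": [0.35, -0.33, 0], "claw": 1}, {"turn": [0, 0, 0], "dp": [0.71, -0.68, 0], "claw": 1}, {"turn": [0, 0, 0], "dp": [0.71, -0.68, 0], "claw": 1}, {"turn": [0, 0, 0], "dp": [0.71, -0.68, 0], "claw": 1}, {"turn": [0, 0, 0], "dp": [0.71, -0.68, -0.3], "claw": 1}, {"turn": [0, 0, 0], "dp": [0.71, -0.68, -0.6], "claw": 1}, {"turn": [0, 0, 0], "dp": [0.71, -0.68, -0.9], "claw": 1}, {"turn": [0, 0, 0], "dp": [0.71, -0.68, -0.9], "claw": 1}]}}

```text
t: 2.2
ee_pos: [519.7, 263.5, 145.1]
orientation: [-1.329, -0.996, 1.014]
ft_force: [-0.9, -0.2, -0.5]
width: 87.9
```

```bash
python3 - <<'E'
from h import *
o,d,W=wrist("w2.png"); print(o["ee_pos"],o["width"],o["ft_force"])
t=W.reshape(-1,3); t=t[np.isfinite(t).all(1)]
q=t[np.hypot(*(t[:,:2]-[526.3,262]).T)<60]
for lo,hi in((10,17.5),(36,44),(45,53)):
    b=q[(q[:,2]>lo)&(q[:,2]<hi)]
    if len(b)<30: continue
    c,r=cv2.minEnclosingCircle(b[:,:2].astype(np.float32)); print(lo,len(b),np.median(b[:,2]),c,r)
E
```

```text
[519.6853 263.5436 145.0525] 87.8685429950008 [-0.8843 -0.2056 -0.5216]
10 1294 12.816877934317034 (525.7222900390625, 261.44805908203125) 45.89262771606445
36 1522 40.74487471222403 (525.8649291992188, 261.3817138671875) 38.32395553588867
45 2959 49.82943483147085 (525.6732177734375, 261.5250244140625) 33.922550201416016
```

View pics/w2.png

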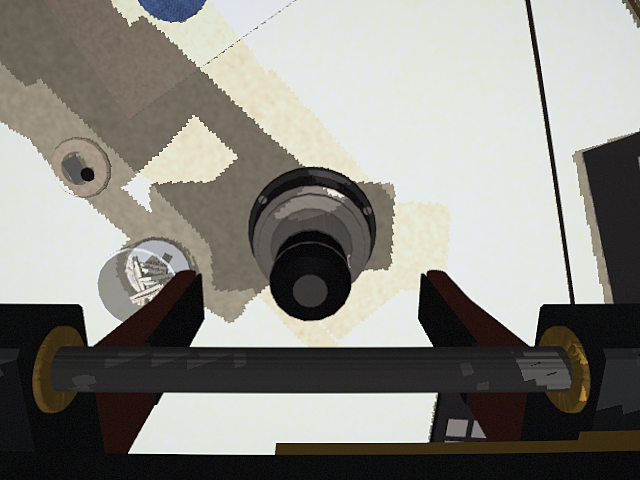

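The wrist view shows the handle top centred between the fingers at (308,290). The arm is about 6 mm short in x, so I'll correct that and descend to grasp height.

Emit:
{"api": "jog_arm", "payload": {"steps": [{"turn": [0, 0, 0], "dp": [0.075, -0.025, 0], "claw": 1}, {"turn": [0, 0, 0], "dp": [0.075, -0.025, -0.25], "claw": 1}, {"turn": [0, 0, 0], "dp": [0.075, -0.025, -0.5], "claw": 1}, {"turn": [0, 0, 0], "dp": [0.075, -0.025, -0.75], "claw": 1}, {"turn": [0, 0, 0], "dp": [0.075, -0.025, -0.85], "claw": 1}, {"turn": [0, 0, 0], "dp": [0.075, -0.025, -0.85], "claw": 1}, {"turn": [0, 0, 0], "dp": [0.075, -0.025, -0.85], "claw": 1}]}}

```text
t: 2.83
ee_pos: [527.6, 262.5, 80.3]
orientation: [-1.329, -0.999, 1.011]
ft_force: [0.2, 0.2, 0.3]
width: 87.9
```

```bash
python3 - <<'E'
from h import *
o=ctrl.get_obs(); print(o["ee_pos"],o["ft_force"],R.from_rotvec(o["orientation"]).as_matrix())
E
```

```text
[527.5611 262.5055  80.2634] [0.2499 0.2286 0.305 ] [[ 0.2708 -0.004  -0.9626]
 [ 0.9626 -0.0065  0.2708]
 [-0.0073 -1.      0.0021]]
```

Emit:
{"api": "jog_arm", "payload": {"steps": [{"turn": [0.002, -0.001, 0], "dp": [-0.02, -0.01, -0.04], "claw": 1}, {"turn": [0.002, -0.001, 0], "dp": [-0.02, -0.01, -0.04], "claw": 1}, {"turn": [0.002, -0.001, 0], "dp": [-0.02, -0.01, -0.04], "claw": 1}]}}

```text
t: 3.08
ee_pos: [526.3, 261.9, 78.0]
orientation: [-1.326, -1.005, 1.004]
ft_force: [-0.3, 0.6, -0.0]
width: 87.9
```

```bash
python3 - <<'E'
from h import *
o=ctrl.get_obs(); print(o["ee_pos"],o["ft_force"],R.from_rotvec(o["orientation"]).as_matrix())
E
```

```text
[526.3436 261.8602  78.039 ] [-0.3093  0.5549 -0.0413] [[ 0.2709  0.0004 -0.9626]
 [ 0.9626  0.0005  0.2709]
 [ 0.0006 -1.     -0.0003]]
```

Position and tilt are good, so I'm closing the gripper.

Emit:
{"api": "jog_arm", "payload": {"steps": [{"turn": [0, 0, 0], "dp": [0, 0, 0], "claw": 0}, {"turn": [0, 0, 0], "dp": [0, 0, 0], "claw": 0}, {"turn": [0, 0, 0], "dp": [0, 0, 0], "claw": 0}, {"turn": [0, 0, 0], "dp": [0, 0, 0], "claw": 0}, {"turn": [0, 0, 0], "dp": [0, 0, 0], "claw": 0}, {"turn": [0, 0, 0], "dp": [0, 0, 0], "claw": 0}, {"turn": [0, 0, 0], "dp": [0, 0, 0], "claw": 0}, {"turn": [0, 0, 0], "dp": [0, 0, 0], "claw": 0}, {"turn": [0, 0, 0], "dp": [0, 0, 0], "claw": 0}, {"turn": [0, 0, 0], "dp": [0, 0, 0], "claw": 0}]}}

```text
t: 3.92
ee_pos: [526.2, 261.7, 78.0]
orientation: [-1.326, -1.005, 1.005]
ft_force: [0.1, -1.3, 0.2]
width: 39.6
```

```bash
python3 - <<'E'
from h import *
o,d,W=wrist("w3.png"); print(o["ee_pos"],o["ft_force"],o["moment"],o["width"],R.from_rotvec(o["orientation"]).as_matrix())
E
```

```text
[526.2402 261.733   77.995 ] [ 0.1074 -1.3013  0.167 ] [-0.1408  0.0684  0.0075] 39.56534433212141 [[ 0.2708  0.0002 -0.9626]
 [ 0.9626  0.0003  0.2708]
 [ 0.0003 -1.     -0.0001]]
```

View pics/w3.png

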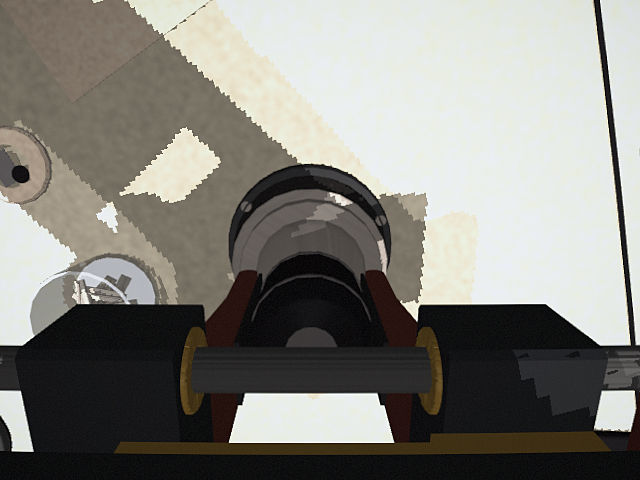

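The head is gripped: the fingers hold the handle at (315,300) and the width reads 39.6 mm. I'm pressing down gradually.

Emit:
{"api": "jog_arm", "payload": {"steps": [{"turn": [0, 0, 0], "dp": [0, 0, -0.03], "claw": 0}, {"turn": [0, 0, 0], "dp": [0, 0, -0.06], "claw": 0}, {"turn": [0, 0, 0], "dp": [0, 0, -0.09], "claw": 0}, {"turn": [0, 0, 0], "dp": [0, 0, -0.11], "claw": 0}, {"turn": [0, 0, 0], "dp": [0, 0, -0.11], "claw": 0}]}}

```text
t: 4.38
ee_pos: [526.3, 261.8, 69.6]
orientation: [-1.327, -1.005, 1.005]
ft_force: [-3.0, -1.7, 9.8]
width: 39.1
```

Emit:
{"api": "jog_arm", "payload": {"steps": [{"turn": [0, 0, 0], "dp": [0, 0, -0.025], "claw": 0}, {"turn": [0, 0, 0], "dp": [0, 0, -0.03], "claw": 0}, {"turn": [0, 0, 0], "dp": [0, 0, -0.03], "claw": 0}]}}

```text
t: 4.63
ee_pos: [526.3, 261.8, 67.9]
orientation: [-1.326, -1.005, 1.005]
ft_force: [-2.9, -1.2, 9.8]
width: 39.5
```

```bash
python3 - <<'E'
from h import *
o,d,W=wrist("w4.png"); print(o["ee_pos"],o["ft_force"],o["moment"],o["width"])
t=W.reshape(-1,3); t=t[np.isfinite(t).all(1)]
q=t[np.hypot(*(t[:,:2]-[525.8,261.5]).T)<50]
print(np.histogram(q[:,2],bins=np.arange(4,60,2)))
E
```

```text
[526.2902 261.7737  67.9469] [-2.8946 -1.176   9.8095] [-0.4325  0.5949  0.1049] 39.52648708852146
(array([ 902,   34,   86,  634, 1134,  501,    4,    0,    0,    0,    0,
          1,  294, 1822,  116,   56,   96, 2218, 1538,  371,  575,  702,
        639,  479,  248,   21,    0]), array([ 4,  6,  8, 10, 12, 14, 16, 18, 20, 22, 24, 26, 28, 30, 32, 34, 36,
       38, 40, 42, 44, 46, 48, 50, 52, 54, 56, 58]))
```

View pics/w4.png

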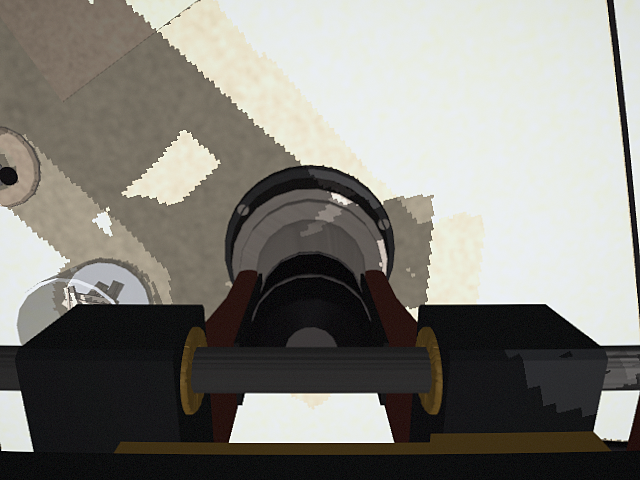

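The wrist depth puts the ring at about 31 mm and the flange at about 40 mm, down from 40.7 and 49.8, so it is near the stop. I'm pressing a little more to feel the stop.

Emit:
{"api": "jog_arm", "payload": {"steps": [{"turn": [0, 0, 0], "dp": [0, 0, -0.02], "claw": 0}, {"turn": [0, 0, 0], "dp": [0, 0, -0.03], "claw": 0}, {"turn": [0, 0, 0], "dp": [0, 0, -0.03], "claw": 0}, {"turn": [0, 0, 0], "dp": [0, 0, -0.03], "claw": 0}]}}

```text
t: 5.02
ee_pos: [526.4, 261.8, 67.9]
orientation: [-1.327, -1.006, 1.004]
ft_force: [-8.7, -4.1, 25.0]
width: 39.0
```

```bash
python3 - <<'E'
from h import *
o,d,W=wrist("w5.png"); print(o["ee_pos"],o["ft_force"],o["moment"],o["width"])
t=W.reshape(-1,3); t=t[np.isfinite(t).all(1)]
q=t[np.hypot(*(t[:,:2]-[525.8,261.5]).T)<50]
for a,b in((10,17),(26,36),(37,42)):
    z=q[(q[:,2]>a)&(q[:,2]<b),2]; print(np.median(z),len(z))
E
```

```text
[526.3875 261.7977  67.8978] [-8.7094 -4.0727 24.9718] [-0.8001  1.3438  0.0412] 38.98727204869197
12.921928858680758 2301
30.77968962864618 2302
39.86608547631518 3832
```

The stop is felt: force rose to 25 N with no more travel (TCP z 67.9), and the ring is about 10 mm down. I'm lifting out now.

Emit:
{"api": "jog_arm", "payload": {"steps": [{"turn": [0, 0, 0], "dp": [0, 0, 0.05], "claw": 0}, {"turn": [0, 0, 0], "dp": [0, 0, 0.12], "claw": 0}, {"turn": [0, 0, 0], "dp": [0, 0, 0.22], "claw": 0}, {"turn": [0, 0, 0], "dp": [0, 0, 0.34], "claw": 0}, {"turn": [0, 0, 0], "dp": [0, 0, 0.48], "claw": 0}, {"turn": [0, 0, 0], "dp": [0, 0, 0.64], "claw": 0}, {"turn": [0, 0, 0], "dp": [0, 0, 0.8], "claw": 0}, {"turn": [0, 0, 0], "dp": [0, 0, 0.95], "claw": 0}, {"turn": [0, 0, 0], "dp": [0, 0, 0.95], "claw": 0}, {"turn": [0, 0, 0], "dp": [0, 0, 0.95], "claw": 0}]}}

```text
t: 5.9
ee_pos: [527.0, 262.1, 145.0]
orientation: [-1.327, -1.007, 1.003]
ft_force: [0.6, -0.2, -4.8]
width: 39.2
```

```bash
python3 - <<'E'
from h import *
o,d,W=wrist("w6.png"); print(o["ee_pos"],o["ft_force"],o["moment"],o["width"]); print(R.from_rotvec(o["orientation"]).as_matrix())
t=W.reshape(-1,3); t=t[np.isfinite(t).all(1)]
q=t[np.hypot(*(t[:,:2]-[525.8,261.5]).T)<50]
print(np.histogram(q[:,2],bins=np.arange(0,170,5)))
d=ctrl.get_image("side"); save(d,"side6.png")
E
```

```text
[526.9945 262.0659 145.0307] [ 0.636  -0.1957 -4.7653] [0.0323 0.0266 0.0251] 39.249178064809016
[[ 0.2707  0.0027 -0.9627]
 [ 0.9627  0.0013  0.2707]
 [ 0.002  -1.     -0.0022]]
(array([2294,  123, 1151,  126,   50,    0,    1,  511, 2048,    0,    0,
          0,    0,    0,    0,    0,    0,    0,    0,    0,    0,   34,
        191, 3940, 1477, 1276,  101,    0,    2,  178,  717,  653,  676]), array([  0,   5,  10,  15,  20,  25,  30,  35,  40,  45,  50,  55,  60,
        65,  70,  75,  80,  85,  90,  95, 100, 105, 110, 115, 120, 125,
       130, 135, 140, 145, 150, 155, 160, 165]))
```

View pics/w6.png

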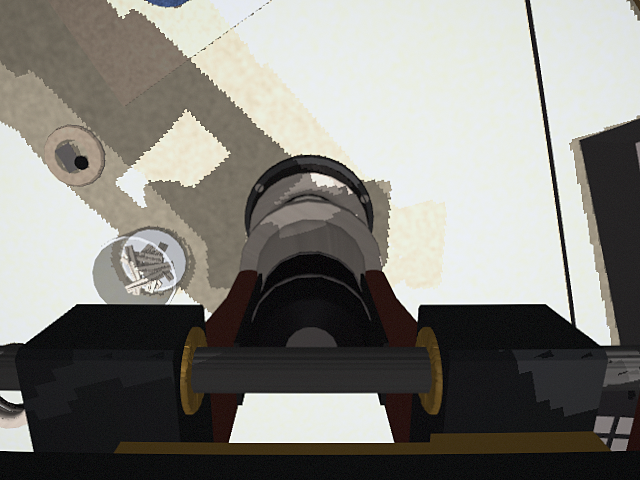

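View pics/side6.png

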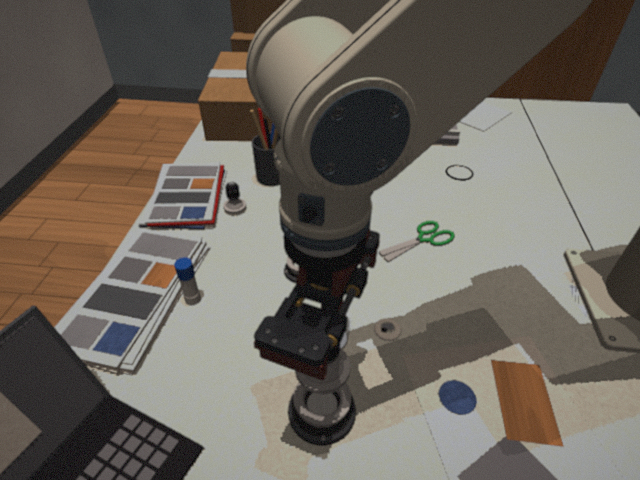

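The head is lifted out and upright in the grip, with the pick-up ring back up at 40 mm in the depth. The side view shows the empty die at (323,412) and the tub undisturbed. I'm carrying the head across in -y.

Emit:
{"api": "jog_arm", "payload": {"steps": [{"turn": [0, 0, 0], "dp": [0, -0.15, 0], "claw": 0}, {"turn": [0, 0, 0], "dp": [0, -0.4, 0], "claw": 0}, {"turn": [0, 0, 0], "dp": [0, -0.7, 0], "claw": 0}, {"turn": [0, 0, 0], "dp": [0, -1, 0], "claw": 0}]}}

```text
t: 6.33
ee_pos: [525.2, 180.2, 142.7]
orientation: [-1.326, -1.004, 1.007]
ft_force: [-0.1, 0.3, -4.6]
width: 38.8
```

Emit:
{"api": "jog_arm", "payload": {"steps": [{"turn": [0, 0, 0], "dp": [0, -0.3, 0], "claw": 0}, {"turn": [0, 0, 0], "dp": [0, -0.6, 0], "claw": 0}, {"turn": [0, 0, 0], "dp": [0, -1, 0], "claw": 0}]}}

```text
t: 6.58
ee_pos: [524.4, 99.0, 141.9]
orientation: [-1.325, -1.004, 1.008]
ft_force: [0.5, -0.3, -3.7]
width: 39.2
```

Emit:
{"api": "jog_arm", "payload": {"steps": [{"turn": [0, 0, 0], "dp": [0, -0.3, 0], "claw": 0}, {"turn": [0, 0, 0], "dp": [0, -0.6, 0], "claw": 0}, {"turn": [0, 0, 0], "dp": [0, -1, 0], "claw": 0}]}}

```text
t: 6.83
ee_pos: [523.4, 17.8, 141.2]
orientation: [-1.323, -1.003, 1.01]
ft_force: [0.9, -0.0, -2.4]
width: 39.2
```

Emit:
{"api": "jog_arm", "payload": {"steps": [{"turn": [0, 0, 0], "dp": [0, -0.3, 0], "claw": 0}, {"turn": [0, 0, 0], "dp": [0, -0.6, 0], "claw": 0}, {"turn": [0, 0, 0], "dp": [0, -1, 0], "claw": 0}]}}

```text
t: 7.08
ee_pos: [522.2, -63.4, 140.4]
orientation: [-1.322, -1.002, 1.011]
ft_force: [0.4, 0.1, -4.6]
width: 39.1
```

Emit:
{"api": "jog_arm", "payload": {"steps": [{"turn": [0, 0, 0], "dp": [0, -0.3, 0], "claw": 0}, {"turn": [0, 0, 0], "dp": [0, -0.6, 0], "claw": 0}, {"turn": [0, 0, 0], "dp": [0, -1, 0], "claw": 0}]}}

```text
t: 7.33
ee_pos: [520.8, -144.3, 139.6]
orientation: [-1.32, -1.001, 1.011]
ft_force: [0.1, -0.2, -3.6]
width: 39.4
```

Emit:
{"api": "jog_arm", "payload": {"steps": [{"turn": [0, 0, 0], "dp": [-0.02, -0.3, 0.05], "claw": 0}, {"turn": [0, 0, 0], "dp": [-0.04, -0.5, 0.05], "claw": 0}, {"turn": [0, 0, 0], "dp": [-0.04, -0.6, 0.05], "claw": 0}, {"turn": [0, 0, 0], "dp": [-0.04, -0.6, 0.05], "claw": 0}, {"turn": [0, 0, 0], "dp": [-0.04, -0.6, 0.05], "claw": 0}]}}

```text
t: 7.75
ee_pos: [516.9, -192.1, 143.0]
orientation: [-1.319, -1.0, 1.011]
ft_force: [0.8, 0.5, -3.1]
width: 39.1
```

```bash
python3 - <<'E'
from h import *
o,d,W=wrist("w7.png"); print(o["ee_pos"],o["ft_force"],o["width"]); print(R.from_rotvec(o["orientation"]).as_matrix())
t=W.reshape(-1,3); t=t[np.isfinite(t).all(1)]
q=t[np.hypot(*(t[:,:2]-[515.5,-265.5]).T)<55]
for lo,hi in((10,17.5),(36,44)):
    b=q[(q[:,2]>lo)&(q[:,2]<hi)]
    if len(b)<30: continue
    c,r=cv2.minEnclosingCircle(b[:,:2].astype(np.float32)); print(lo,len(b),np.median(b[:,2]),c,r)
# held head flange
h=t[np.hypot(*(t[:,:2]-o["ee_pos"][:2]).T)<45]; z=o["ee_pos"][2]-47.9
b=h[(h[:,2]>z+8)&(h[:,2]<z+21)]; print(len(b),cv2.minEnclosingCircle(b[:,:2].astype(np.float32)))
E
```

```text
[ 516.9398 -192.1249  143.021 ] [ 0.782   0.4607 -3.0599] 39.0999102875946
[[ 0.2688 -0.0093 -0.9631]
 [ 0.9632  0.0014  0.2688]
 [-0.0011 -1.      0.0094]]
10 886 12.935612824619596 (501.7861633300781, -264.340576171875) 41.375770568847656
36 4606 40.46470091486259 (513.5298461914062, -266.9015808105469) 38.157657623291016
3663 ((514.3544311523438, -190.88856506347656), 33.78361511230469)
```

View pics/w7.png

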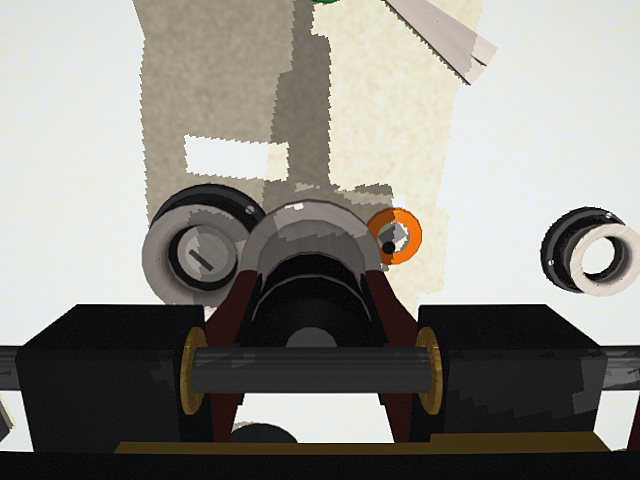

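The wrist view shows the crimp die with the tin back at (205,250), the held head at (310,240), the orange badge at (395,237) and the small die at (605,255). I'm moving above the crimp die and correcting the small tilt.

Emit:
{"api": "jog_arm", "payload": {"steps": [{"turn": [-0.0005, -0.003, 0], "dp": [0, -0.3, 0], "claw": 0}, {"turn": [-0.0005, -0.003, 0], "dp": [0, -0.6, 0], "claw": 0}, {"turn": [-0.0005, -0.003, 0], "dp": [-0.01, -0.85, 0], "claw": 0}, {"turn": [-0.0005, -0.003, 0], "dp": [-0.01, -0.93, 0], "claw": 0}, {"turn": [-0.0005, -0.003, 0], "dp": [-0.01, -0.93, 0], "claw": 0}, {"turn": [-0.0005, -0.003, 0], "dp": [-0.01, -0.93, 0], "claw": 0}]}}

```text
t: 8.3
ee_pos: [516.1, -264.8, 142.8]
orientation: [-1.324, -1.007, 1.007]
ft_force: [-0.4, 0.2, -4.1]
width: 38.8
```

```bash
python3 - <<'E'
from h import *
o,d,W=wrist("w8.png"); print(o["ee_pos"],o["ft_force"],o["width"]); print(R.from_rotvec(o["orientation"]).as_matrix())
import pickle
s=ctrl.get_image("side"); save(s,"side8.png"); tp=ctrl.get_image("top"); save(tp,"top8.png")
pickle.dump((o,d,W,s,tp),open("s8.pkl","wb"))
for n,C in(("w",W),("side",cloud(s)),("top",cloud(tp))):
    t=C.reshape(-1,3); t=t[np.isfinite(t).all(1)]
    q=t[np.hypot(*(t[:,:2]-[515.5,-265.5]).T)<52]; z=o["ee_pos"][2]-47.9
    for lo,hi in((10,17.5),(36,44),(z+8,z+21),(z+55,z+75)):
        b=q[(q[:,2]>lo)&(q[:,2]<hi)]
        if len(b)<30: continue
        c,r=cv2.minEnclosingCircle(b[:,:2].astype(np.float32)); print(n,lo,len(b),np.median(b[:,2]),c,r)
E
```

```text
[ 516.0654 -264.7688  142.7796] [-0.3833  0.1517 -4.1095] 38.825395099172844
[[ 0.2678 -0.0007 -0.9635]
 [ 0.9635  0.0008  0.2678]
 [ 0.0006 -1.      0.0009]]
w 10 1241 12.986907728408028 (513.9785766601562, -266.6100158691406) 45.67330551147461
w 36 2558 40.67320571125808 (512.2205810546875, -266.35125732421875) 38.01365661621094
w 102.87963789235164 3768 114.52929475154608 (513.8182983398438, -263.5990905761719) 33.83358383178711
w 149.87963789235164 2782 160.33502215359508 (505.50421142578125, -261.20068359375) 28.509794235229492
side 10 150 12.458875922217828 (514.4921875, -264.726318359375) 45.0756950378418
side 36 334 38.705590989777534 (515.4307861328125, -267.8966369628906) 40.01106262207031
side 102.87963789235164 303 112.2735546907117 (517.4361572265625, -262.2425537109375) 36.255619049072266
side 149.87963789235164 181 160.0293035247431 (515.7376098632812, -262.668212890625) 31.58306884765625
top 10 135 12.321296558631843 (506.396240234375, -259.98291015625) 44.514488220214844
top 36 302 39.4213022153221 (508.1788024902344, -261.07470703125) 37.27707290649414
top 102.87963789235164 205 113.28084227260194 (514.5702514648438, -257.4044189453125) 33.09548568725586
```

View pics/w8.png

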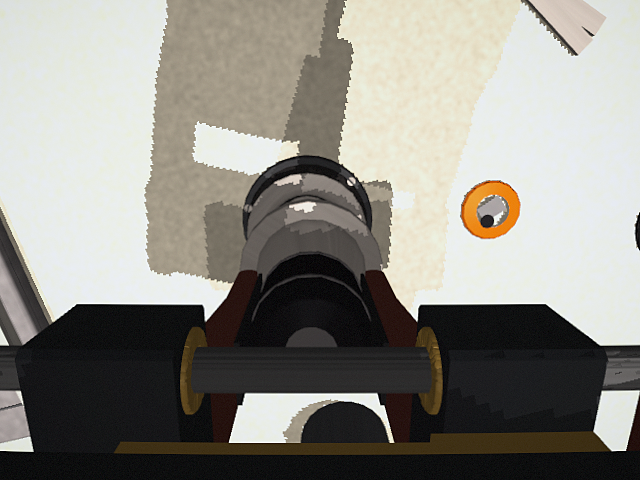

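View pics/side8.png

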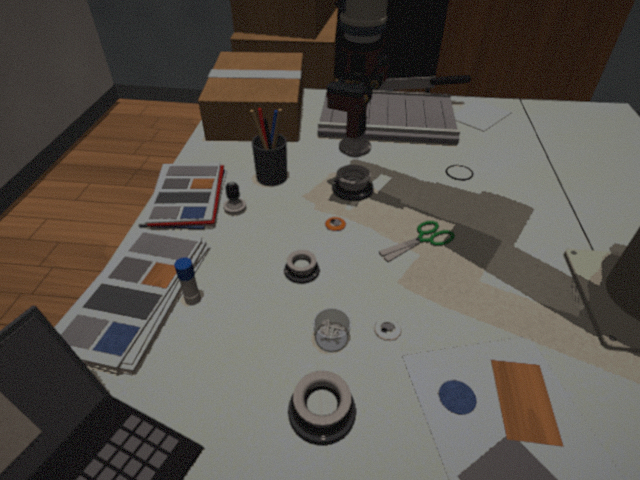

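View pics/top8.png

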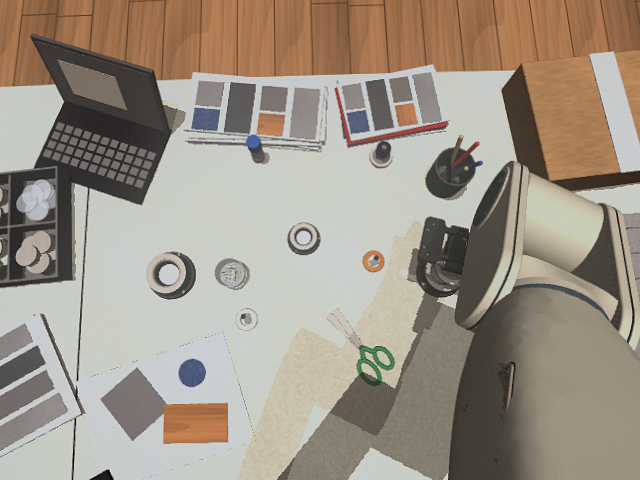

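The wrist and side views both show the head over the crimp die, needing about -2 mm in y. I'm correcting that while lowering to just above the mouth.

Emit:
{"api": "jog_arm", "payload": {"steps": [{"turn": [0, 0, 0], "dp": [-0.005, -0.03, -0.15], "claw": 0}, {"turn": [0, 0, 0], "dp": [-0.005, -0.03, -0.3], "claw": 0}, {"turn": [0, 0, 0], "dp": [-0.005, -0.03, -0.45], "claw": 0}, {"turn": [0, 0, 0], "dp": [-0.005, -0.03, -0.57], "claw": 0}, {"turn": [0, 0, 0], "dp": [-0.005, -0.03, -0.57], "claw": 0}, {"turn": [0, 0, 0], "dp": [-0.005, -0.03, -0.57], "claw": 0}]}}

```text
t: 8.95
ee_pos: [515.1, -266.6, 96.1]
orientation: [-1.322, -1.007, 1.008]
ft_force: [-0.2, 0.6, -3.2]
width: 39.1
```

```bash
python3 - <<'E'
from h import *
o,d,W=wrist("w9.png"); print(o["ee_pos"],o["ft_force"],o["width"]); print(R.from_rotvec(o["orientation"]).as_matrix())
s=ctrl.get_image("side"); save(s,"side9.png")
for n,C in(("w",W),("side",cloud(s))):
    t=C.reshape(-1,3); t=t[np.isfinite(t).all(1)]
    q=t[np.hypot(*(t[:,:2]-[515.5,-265.5]).T)<52]; z=o["ee_pos"][2]-47.9
    for lo,hi in((10,17.5),(36,44),(z+8,z+21)):
        b=q[(q[:,2]>lo)&(q[:,2]<hi)]
        if len(b)<30: continue
        c,r=cv2.minEnclosingCircle(b[:,:2].astype(np.float32)); print(n,lo,len(b),np.median(b[:,2]),c,r)
cv2.imwrite("pics/side9c.png",cv2.resize(s["img"][90:220,270:440,::-1],None,fx=4,fy=4))
E
```

```text
[ 515.1082 -266.5843   96.0524] [-0.1804  0.5819 -3.1954] 39.076429450795594
[[ 0.2667 -0.0026 -0.9638]
 [ 0.9638  0.0016  0.2667]
 [ 0.0009 -1.      0.0029]]
w 10 1728 12.97456282200001 (514.234619140625, -266.6383056640625) 45.81278991699219
w 36 2234 40.809326456598455 (512.7762451171875, -266.47906494140625) 38.267574310302734
w 56.15237469031032 3752 67.85650773499071 (512.3363037109375, -265.32342529296875) 33.92753982543945
side 10 156 12.287064398511689 (514.8408813476562, -263.482177734375) 45.10685348510742
side 36 202 38.81014102642598 (514.6929321289062, -264.9044494628906) 38.13518142700195
side 56.15237469031032 271 66.12508585146679 (515.6370849609375, -264.3086242675781) 34.81110382080078
```

View pics/w9.png

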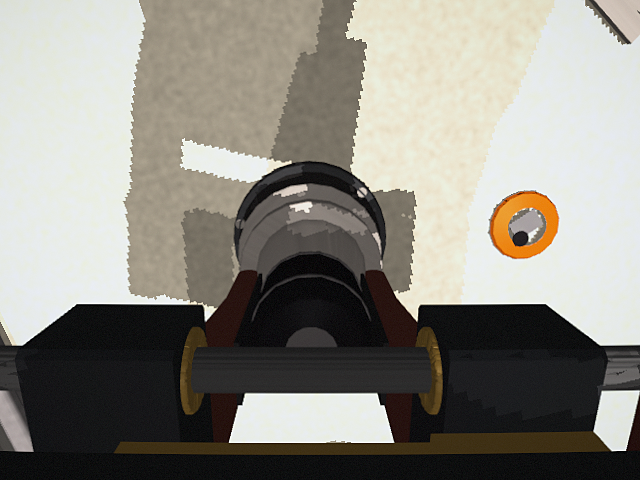

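View pics/side9c.png

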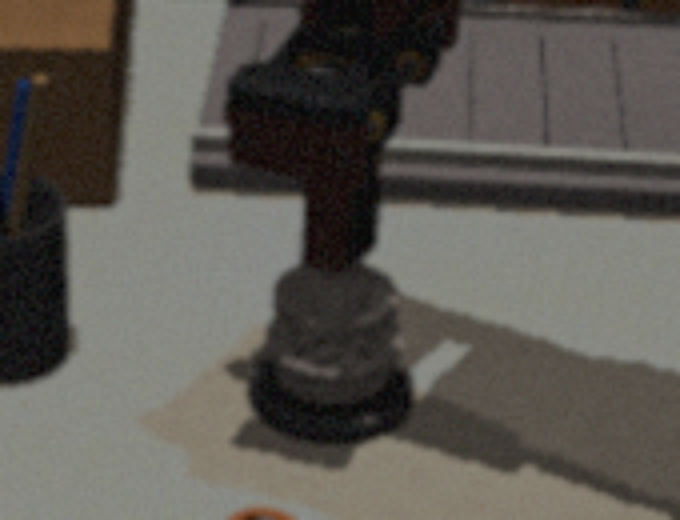

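The wrist view shows the head concentric over the die base at (310,225). The side crop agrees, with the head directly over the ring. I'm lowering into the mouth with a +0.8/-0.5 mm correction and watching the force.

Emit:
{"api": "jog_arm", "payload": {"steps": [{"turn": [-0.0005, -0.0008, 0], "dp": [0.01, -0.006, 0], "claw": 0}, {"turn": [-0.0005, -0.0008, 0], "dp": [0.01, -0.006, -0.05], "claw": 0}, {"turn": [-0.0005, -0.0008, 0], "dp": [0.01, -0.006, -0.1], "claw": 0}, {"turn": [-0.0005, -0.0008, 0], "dp": [0.01, -0.006, -0.13], "claw": 0}, {"turn": [-0.0005, -0.0008, 0], "dp": [0.01, -0.006, -0.13], "claw": 0}]}}

```text
t: 9.47
ee_pos: [516.4, -267.4, 86.3]
orientation: [-1.326, -1.009, 1.008]
ft_force: [-0.4, 0.2, -3.5]
width: 39.2
```

Underside is at about 38 mm, inside the mouth with no contact force. I'm continuing down slowly.

Emit:
{"api": "jog_arm", "payload": {"steps": [{"turn": [0, 0, 0], "dp": [0, 0, -0.03], "claw": 0}, {"turn": [0, 0, 0], "dp": [0, 0, -0.06], "claw": 0}, {"turn": [0, 0, 0], "dp": [0, 0, -0.09], "claw": 0}, {"turn": [0, 0, 0], "dp": [0, 0, -0.1], "claw": 0}, {"turn": [0, 0, 0], "dp": [0, 0, -0.1], "claw": 0}]}}

```text
t: 9.88
ee_pos: [516.3, -267.3, 78.2]
orientation: [-1.326, -1.008, 1.008]
ft_force: [-0.8, 0.9, -2.8]
width: 39.1
```

```bash
cat > m.py <<'E'
from h import *
import sys
o,d,W=wrist(sys.argv[1]); print(o["ee_pos"],o["ft_force"],o["moment"],o["width"]); print(R.from_rotvec(o["orientation"]).as_matrix()[:,1])
t=W.reshape(-1,3); t=t[np.isfinite(t).all(1)]
q=t[np.hypot(*(t[:,:2]-[514.5,-266.5]).T)<52]; z=o["ee_pos"][2]-47.9
print(np.histogram(q[:,2],bins=np.arange(8,60,1))[0])
for lo,hi in((10,17.5),(z+6.5,z+11.8),(z+16,z+22)):
    b=q[(q[:,2]>lo)&(q[:,2]<hi)]
    if len(b)<30: continue
    c,r=cv2.minEnclosingCircle(b[:,:2].astype(np.float32)); print(lo,len(b),np.median(b[:,2]),c,r)
E
python3 m.py w10.png
```

```text
[ 516.2946 -267.3486   78.1538] [-0.7505  0.9326 -2.7827] [-0.0147  0.0171  0.032 ] 39.08026156288978
[ 0.001  -0.0005 -1.    ]
[  17   53  178  375  467  513  352   79    2    0    0    0    0    0
    0    0    0    0    0    0    0    0    0    0    0    0    0    0
    0    0    9  342 1458  850  100   32   31   40   43   34  319 1643
 1493  295  201  168  219  319  376  342  339]
10 1966 12.935466095486788 (513.8090209960938, -266.5363464355469) 45.810394287109375
36.753815638316105 2672 40.69272398910243 (514.1987915039062, -266.4881286621094) 38.2619514465332
46.253815638316105 3860 49.96217164106996 (513.37939453125, -266.1213684082031) 33.79438018798828
```

View pics/w10.png

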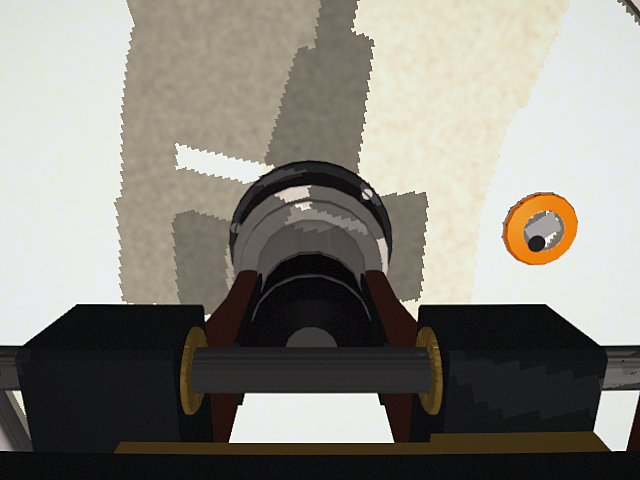

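The head is fully entered and seated: flange at 50 mm, ring at 40.7 mm, both within about 1 mm of the die centre. I'm pressing now.

Emit:
{"api": "jog_arm", "payload": {"steps": [{"turn": [0, 0, 0], "dp": [0, 0, -0.03], "claw": 0}, {"turn": [0, 0, 0], "dp": [0, 0, -0.06], "claw": 0}, {"turn": [0, 0, 0], "dp": [0, 0, -0.09], "claw": 0}, {"turn": [0, 0, 0], "dp": [0, 0, -0.11], "claw": 0}, {"turn": [0, 0, 0], "dp": [0, 0, -0.13], "claw": 0}, {"turn": [0, 0, 0], "dp": [0, 0, -0.13], "claw": 0}]}}

```text
t: 10.43
ee_pos: [516.7, -267.5, 68.7]
orientation: [-1.327, -1.009, 1.007]
ft_force: [-3.3, 0.8, 9.6]
width: 39.4
```

Emit:
{"api": "jog_arm", "payload": {"steps": [{"turn": [0, 0, 0], "dp": [0, 0, -0.02], "claw": 0}, {"turn": [0, 0, 0], "dp": [0, 0, -0.03], "claw": 0}, {"turn": [0, 0, 0], "dp": [0, 0, -0.03], "claw": 0}, {"turn": [0, 0, 0], "dp": [0, 0, -0.03], "claw": 0}]}}

```text
t: 10.77
ee_pos: [516.7, -267.6, 67.9]
orientation: [-1.327, -1.009, 1.007]
ft_force: [-4.9, 2.2, 14.9]
width: 39.1
```

```bash
python3 m.py w11.png
```

```text
[ 516.7276 -267.5688   67.9483] [-4.8598  2.1885 14.8959] [0.59   1.0045 0.0567] 39.05370282255635
[ 0.0021 -0.0011 -1.    ]
[  27   56  196  439  541  597  421  104    5    0    0    0    0    0
    0    0    0    0    0    0   10  319 1433  993  109   26   36   34
   37   56  342 1845 1330  257  180  182  227  332  366  376  340  288
  271  222  163   94   23    1    0    0    0]
10 2303 12.968473199736735 (514.06787109375, -266.6203918457031) 45.79542922973633
26.54832486557853 2698 30.737407846495245 (514.4349975585938, -266.58660888671875) 38.330501556396484
36.04832486557853 3882 39.858952971080086 (514.7984619140625, -266.5321044921875) 33.83238220214844
```

Emit:
{"api": "jog_arm", "payload": {"steps": [{"turn": [0, 0, 0], "dp": [0, 0, -0.02], "claw": 0}, {"turn": [0, 0, 0], "dp": [0, 0, -0.03], "claw": 0}, {"turn": [0, 0, 0], "dp": [0, 0, -0.03], "claw": 0}, {"turn": [0, 0, 0], "dp": [0, 0, -0.03], "claw": 0}, {"turn": [0, 0, 0], "dp": [0, 0, -0.03], "claw": 0}]}}

```text
t: 11.23
ee_pos: [516.8, -267.6, 67.9]
orientation: [-1.327, -1.009, 1.007]
ft_force: [-7.3, 4.1, 22.7]
width: 39.6
```

```bash
python3 m.py w12.png; python3 - <<'E'
from h import *
s=ctrl.get_image("side"); save(s,"side12.png")
for i in range(4):
    ctrl.get_image("top"); o=ctrl.get_obs(); print(o["t"],o["ee_pos"],o["ft_force"],o["width"])
t=cloud(s).reshape(-1,3); t=t[np.isfinite(t).all(1)]
q=t[np.hypot(*(t[:,:2]-[526.3,262]).T)<45]; b=q[q[:,2]>30]; print("pickup ring z",np.median(b[:,2]),b[:,2].max())
E
```

```text
[ 516.7574 -267.5822   67.9074] [-7.3202  4.0881 22.731 ] [0.798  1.3877 0.0222] 39.59154026535668
[ 0.0024 -0.0013 -1.    ]
[  15   56  208  416  572  619  409   99    2    0    0    0    0    0
    0    0    0    0    0    0   17  346 1458  935  109   31   36   31
   40   59  358 1822 1327  286  175  191  219  337  376  358  338  298
  263  212  176   98   21    0    0    0    0]
10 2325 12.947225081857255 (514.1124267578125, -266.6667175292969) 45.881587982177734
26.507448094391144 2689 30.716589485563418 (514.3590087890625, -266.5188903808594) 38.28242492675781
36.007448094391144 3892 39.8438652256159 (514.3452758789062, -266.4844970703125) 33.842193603515625
11.3833 [ 516.762  -267.583    67.9182] [-7.0485  4.5854 22.7526] 39.016391473754354
11.4333 [ 516.7837 -267.6009   67.9198] [-7.9427  3.7834 22.8422] 39.21545296060393
11.4833 [ 516.7572 -267.5866   67.8735] [-6.9055  3.7572 22.788 ] 39.308415994397635
11.5333 [ 516.7657 -267.5918   67.8986] [-7.8175  3.6207 21.9973] 39.707434820649055
pickup ring z 38.403136676810504 42.00213635843693
```

View pics/side12.png

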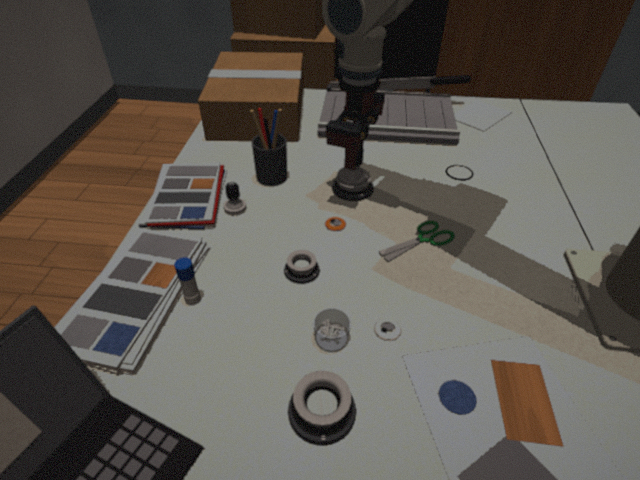

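View pics/w12.png

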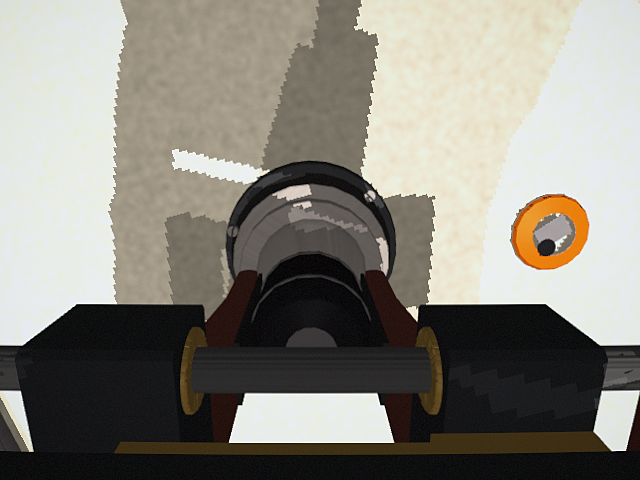

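The side view shows the head seated upright in the crimp die at (352,183), the empty pick-up die with its ring up at (323,405), and everything else in place. The wrist view shows the head concentric in the die. Force is steady at 22–23 N at the stop, so I'm handing in while holding.

```bash
python3 -c "
from workcell import ctrl
print(ctrl.close_job()); o=ctrl.get_obs(); print(o['t'],o['ee_pos'],o['ft_force'],o['width'])"
```

```text
the job is handed in; nothing more can be done
None
the job is handed in; nothing more can be done
```

The badge is crimped: I handed the job in with the arm still holding the large head fully down in the crimp die, at about 11.5 s of the 48 s. The hand-in gives no verdict.

- **Pick-up:** I gripped the head by the handle and pushed it down to the stop. The force reached 25 N with no more travel, and the ring was about 10 mm down. After lifting it out, the pick-up ring read about 40 mm, which is up.
- **Crimp:** I set the head into the open die of the same size and pressed to the stop at TCP z 67.9 mm, the same height as in the pick-up die. Force was steady at 22–23 N. The ring went from 40.7 to 30.7 mm and the flange from 50.0 to 39.8 mm. In the wrist image the head was within about 0.5 mm of the die's centre, and the tool leaned about 0.003 rad.
- **Other things:** Nothing else in the last side picture looked moved, but I compared it only by eye. I did not measure the small die's ring; it looked up.
- **Disagreements:** The fixed cameras and the wrist camera differed by 1–3 mm on the crimp die's position. I settled that with the wrist view before lowering. At the stop, 7–8 N of sideways force remained, a sign the arm was bearing slightly off to one side, but the head stayed centred and still.

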